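Clip the component reel onto its spindle

ROBOT

A 6-joint arm with a two-finger parallel gripper is mounted at the origin on the work surface. World frame = base frame: x ahead of the robot, y to its left, z up, the work surface at z = 0. Lengths are in m, angles in rad, forces in N, time in s.
With the tool pointing down it reaches from about 0.3 to 0.875 m from the base axis. Payload 6.4 kg.
Tool frame: the origin (TCP) lies at the very end of the fingers, on their centre line; the grasp point (between the pads) lies 19 mm behind it; z points along the fingers, y is the line along which they close (so a half turn about z gives the same grasp; the last joint's range is limited). The gripper opens to 85 mm and grips with 20 to 120 N. Pads are 22 mm wide; open, the fingers measure 114 mm over their backs; the gripper's body (76 mm by 85 mm) begins 54 mm behind the grasp point. The pads swing forward as they close: fully open they stand 13 mm farther back than shut.
Start: joints at [-1.416, 0.181, 1.607, -0, 1.354, -0.206], TCP at [0.203, -0.538, 0.231] pointing down, gripper open.
Joint ranges: [-2.99, 2.99], [-0.89, 2.07], [0.3, 2.58], [-1.14, 4.28], [0, 2.63], [-3.12, 3.12]. Speed limits (rad/s): [2.57, 2.57, 3.01, 3.14, 3.14, 3.14].

INTERFACE

Orientations are given as a unit quaternion [w, x, y, z].
In Python, from plant import robot, eyes, hand_in gives the robot as it stands.
- The arm moves only by the tool arm_command, never from a script. Its arguments are lists of equal length, an entry for each row: "dp": the shift along the tool's x, y, z in units of 25 mm (1.0 is 25 mm), a list of three; "turn": the turn about the tool's z in units of 8 degrees (1.0 is 8 degrees); "jaw": the closure, from 0 (fully open) to 1 (shut). In form: {"dp": [[tx, ty, tz], ...], "turn": [turn, ...], "jaw": [jaw, ...]}. A call has 1 to 12 rows; each row is the pose to reach, as a shift and turn from the pose commanded when the call began, along the tool's axes at that moment; what a row does not reach only later rows make up. A row lasts 1/10 s, in which the tool goes at most 50 mm and 8.59 degrees, less where a joint would pass 70% of its speed; a pose out of reach is approached as far as the arm can. A call with a gripper value outside its range is refused whole. The fingers move at their own pace and stop on an object; the grip force is fixed at half the most. Time passes only in rows, so rows that repeat a pose let the fingers close. It gives the time, the measured TCP pose, the force, the opening and the grip force at its end, in the units of the state.
- robot.sense(): the state, without advancing time (a new reading comes with each control period).
- eyes.capture(name): name is "side" or "top"; returns the picture (384x512x3 uint8, blue, green, red); there is no depth.
- eyes.camera_params(name): a dict with "mtx" (3x3 intrinsics, pixels), "position" and "rotation" of the camera in the world. Camera axes: x right, y down, z forward; pixel columns grow to the right and rows downward; lengths in m; the calibration is good to about 2 mm. A picture is of the moment at which its call begins. camera_params takes no time and is no camera call.
- hand_in(): hands the job in; it is judged then, once.
The state is a dict: "time_s": time; "qpos": joint angles; "joint_velocities": joint speeds; "joint_torque": joint torques, N m; "tcp_pos": TCP position; "eef_rot": TCP orientation; "ft_force": force on the tool from outside, world axes, zero at the start; "moment": the same for the moment, N m; "finger_gap": finger opening in m; "grasp_force": force on a finger pad.
Only numpy, scipy, OpenCV 4.12 (cv2) and the standard library are available. Lean on these libraries where they do the work, as an engineer would, in place of code of your own. Each camera call takes 0.05 s, during which the arm holds its last target. There are 200 camera calls.

TASK

The blue component reel has no retaining clip: pick up the orange open clip and push it sideways into the groove of the blue reel's spindle, just above the reel, until it is fully home on the shaft and lies flat on the reel, then let go. Leave the green narrow clip where it lies.

Things in the scene. Friction and masses are not known exactly. Their poses are not given: they have to be found in the camera images.
- clip_grip (a point): Middle of the finger tab of the loose orange clip, 25 mm above its underside; +x to the open mouth, z up. Clip: U-shaped plate 8 mm thick, 56 wide, from x=-16 to flared prong tips at x=76; tab 30 (x) by 12 (y), top 40 above the underside; 30 g. Slot 20 wide, closed end at x=38: a fully seated shaft axis is at x=45, y=0. Lies flat on the bench.
- groove (a point): On the axis of the fixed upright spindle with the blue reel (120 mm across), level with the reel's flat top, 44 mm above the bench; z up. The groove (neck 14 mm across) spans the 18 mm above it; the head over it is 32 across, its top 37 above. Open from every side; the clip rests on the reel. The white reel's spindle already has its clip.
- narrow_clip_grip (a point): Loose green clip of the same shape but 36 mm wide with a 10 mm slot, too narrow for this spindle; lies on the bench, to be left alone. The point is in the middle of its tab, 25 mm above its underside; +x to its mouth.
Things that resemble listed ones, but are neither listed nor needed, are in the scene too. Of the things shaped like the part that bears clip_grip, the orange one is meant. What is shaped like the part that bears groove but turquoise is not meant.

How it is judged:
At the end, for the whole second after the job is handed in: The orange clip sits in the groove of the blue reel's spindle: the shaft is within 8 mm of the closed end of its slot and between its prongs (within 7 mm of the middle), and the clip lies on the reel's top face (within 7 mm in height) and level within 10 degrees, released (x of groove in the frame of clip_grip between 0.04 and 0.053 m and y of groove in the frame of clip_grip between -0.007 and 0.007 m and z of groove in the frame of clip_grip between -0.032 and -0.018 m and angle between clip_grip's own z axis and vertical below 0.17 rad); the robot touches nothing.
It fails at once if the green narrow clip is moved more than 20 mm (distance of narrow_clip_grip from where it was at the start of the episode above 0.02 m).
It also fails if it takes over 38 s, if anything falls off the work surface, if the arm or the gripper's body presses on something with over 40 N, if the wrist force passes 120 N, or if a joint passes its speed limit or range.

## Working session

There is one attempt and no reset: what is moved stays moved. The work goes in short steps, Python scripts to look and compute and a tool call to move; the robot and the scene stay as the last step left them, time stands still between calls to the robot, and variables do not carry over. Pictures are saved under pics/ and viewed, at most 10 in all, crops included, and the job is handed in when it is done.

Besides the shell and the picture viewer there is one more tool, called after "Request:" as name([rows], argument=value, ...), one row to a line, values as JSON. arm_command: Moves the arm, as the interface text tells. Its arguments: {"type":"object","properties":{"dp":{"type":"array","items":{"type":"array","items":{"type":"number"}}},"turn":{"type":"array","items":{"type":"number"}},"jaw":{"type":"array","items":{"type":"number"}}},"required":["dp","turn","jaw"]}

```bash
mkdir -p pics
python3 - <<'E'
from plant import robot, eyes
import cv2
for n in("top","side"):
    cv2.imwrite(f"pics/{n}0.png",eyes.capture(n)); p=eyes.camera_params(n); print(n,p)
s=robot.sense();print(s["time_s"],s["tcp_pos"],s["eef_rot"],s["finger_gap"])
E
```

```text
top {'mtx': array([[392.28424809,   0.        , 256.49920338],
       [  0.        , 392.28424809, 189.74657443],
       [  0.        ,   0.        ,   1.        ]]), 'position': array([0.33544121, 0.02427901, 0.81707598]), 'rotation': array([-0.08923459,  0.74570957, -0.6559507 ,  0.07538632])}
side {'mtx': array([[383.32799421,   0.        , 258.51721899],
       [  0.        , 383.32799421, 190.71548087],
       [  0.        ,   0.        ,   1.        ]]), 'position': array([0.3242478 , 0.65615071, 0.78601317]), 'rotation': array([ 0.04993498, -0.15824263,  0.92042054, -0.3539658 ])}
0.1 [ 0.20293359 -0.53747111  0.23047212] [-8.01713321e-04  9.83767968e-01  1.79443425e-01  1.06869763e-05] 0.0851753468804998
```

View pics/top0.png

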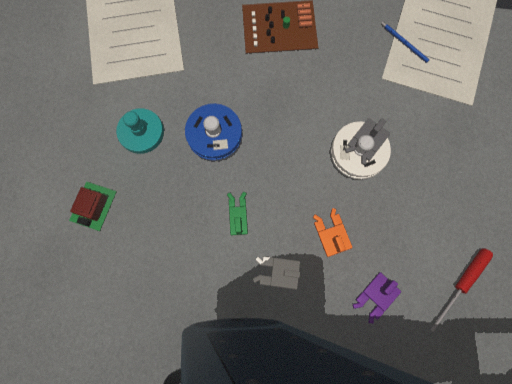

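View pics/side0.png

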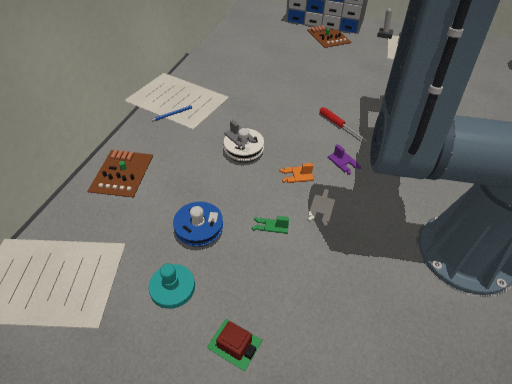

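```bash
cat > h.py <<'E'
import numpy as np, cv2
from scipy.spatial.transform import Rotation as R
from plant import robot, eyes
def cam(n):
    p=eyes.camera_params(n); q=np.array(p["rotation"]); return p["mtx"],R.from_quat(np.r_[q[1:],q[0]]).as_matrix(),np.array(p["position"])
def proj(n,P):
    K,M,t=cam(n); c=(np.atleast_2d(P)-t)@M@K.T; return c[:,:2]/c[:,2:]
def ray(n,uv,z):
    K,M,t=cam(n); d=M@np.linalg.solve(K,np.array([*uv,1.])); return t+d*(z-t[2])/d[2]
def T(x,y,a,P,z=0.025):
    c,s=np.cos(a),np.sin(a); P=np.atleast_2d(P)/1000.; return np.c_[x+c*P[:,0]-s*P[:,1],y+s*P[:,0]+c*P[:,1],P[:,2]+z]
E
python3 - <<'E'
from h import *
for n in("top","side"):
    im=cv2.imread(f"pics/{n}0.png"); h=cv2.cvtColor(im,cv2.COLOR_BGR2HSV)
    for name,lo,hi in(("orange",(5,150,100),(18,255,255)),("blue",(105,150,40),(125,255,255)),("green",(50,120,40),(75,255,255))):
        m=cv2.inRange(h,lo,hi);k,l,st,c=cv2.connectedComponentsWithStats(m)
        print(n,name,[(st[i].tolist(),c[i].round(1).tolist()) for i in range(1,k) if st[i][4]>80])
    # blue reel fit by convex hull circle
print("M",cam("top")[1].round(3))
for n,uv in(("top",(213,125)),("side",(196,211))):print(n,"head",ray(n,uv,.081))
im=cv2.imread("pics/top0.png")
a=cv2.resize(im[200:265,300:365],None,fx=6,fy=6,interpolation=cv2.INTER_CUBIC)
b=cv2.resize(im[95:165,180:250],(390,390),interpolation=cv2.INTER_CUBIC)
s=cv2.imread("pics/side0.png")
cv2.imwrite("pics/crop.png",np.hstack([a,b]))
E
```

```text
top orange [([243, 1, 75, 51, 2158], [280.2, 28.7]), ([313, 209, 39, 48, 932], [332.7, 234.9])]
top blue [([385, 25, 43, 37, 169], [405.7, 42.5]), ([185, 104, 57, 56, 1804], [212.5, 131.1])]
top green [([85, 183, 31, 48, 376], [100.5, 204.5]), ([228, 192, 19, 43, 566], [237.5, 215.4])]
side orange [([309, 29, 41, 18, 264], [328.0, 37.3]), ([88, 151, 65, 46, 1396], [121.4, 174.4]), ([280, 163, 34, 20, 437], [298.9, 173.2])]
side blue [([307, 0, 17, 13, 176], [315.1, 5.4]), ([288, 10, 16, 14, 166], [295.8, 16.0]), ([340, 18, 18, 15, 184], [348.6, 24.8]), ([173, 202, 50, 44, 1277], [196.9, 224.8])]
side green [([252, 217, 37, 16, 408], [272.9, 224.6]), ([207, 319, 45, 52, 431], [227.4, 351.1]), ([251, 335, 11, 17, 88], [255.5, 341.6])]
M [[ 0.128 -0.965  0.229]
 [-0.992 -0.124  0.034]
 [-0.005 -0.232 -0.973]]
top head [0.63064517 0.15397082 0.081     ]
side head [0.63443738 0.16498813 0.081     ]
```

View pics/crop.png

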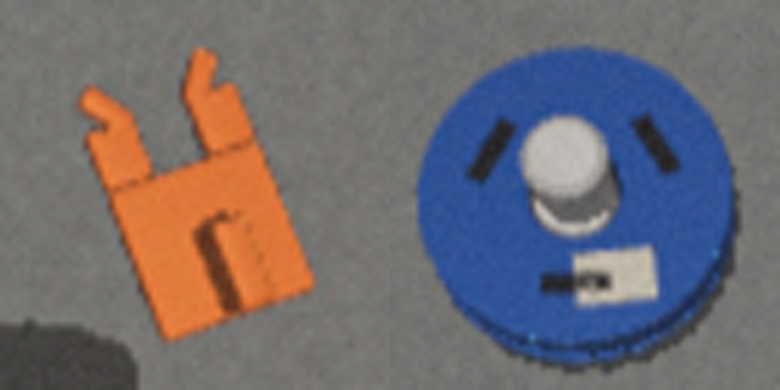

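```bash
cat > fit.py <<'E'
from h import *
from scipy.optimize import differential_evolution as de, minimize
def box(x0,x1,y0,y1,z0,z1): return [[x,y,z] for x in(x0,x1) for y in(y0,y1) for z in(z0,z1)]
def clip(w,sl): 
    W,S=w/2,sl/2; m=[box(-16,38,-W,W,-25,-17),box(-15,15,-6,6,-17,15)]
    for s in(1,-1):
        m+=[box(38,60,s*S,s*W,-25,-17)]
        f=(W-S)/18 # tip
        m+=[[[x,s*y,z] for x,y in((60,S),(60,S+8*f),(76,S+8),(76,S+14*f)) for z in(-25,-17)]]
    return m
def mask(n,pts_list):
    m=np.zeros((384*4,512*4),np.uint8)
    for P in pts_list:
        h=cv2.convexHull(((proj(n,P)+.5)*4).astype(np.int32)); cv2.fillConvexPoly(m,h,255)
    return cv2.resize(m,(512,384),interpolation=cv2.INTER_AREA)/255.
def seg(im,lo,hi,near,fill=False):
    m=cv2.inRange(cv2.cvtColor(im,cv2.COLOR_BGR2HSV),lo,hi); k,l,st,c=cv2.connectedComponentsWithStats(m)
    i=min((i for i in range(1,k) if st[i][4]>80),key=lambda i:np.hypot(*(c[i]-near))); m=(l==i).astype(np.uint8)
    if fill: m=cv2.fillConvexPoly(m*0,cv2.convexHull(cv2.findNonZero(m)),1)
    return m.astype(float)
def fit(M,model,x0,step):
    c=lambda p:sum(np.abs(mask(n,model(p))-m).sum() for n,m in M.items())/sum(m.sum() for m in M.values())
    best=None
    for k in range(3):
        x0=np.array(x0); S=np.vstack([x0]+[x0+np.eye(len(x0))[i]*step[i] for i in range(len(x0))])
        r=minimize(c,x0,method="Nelder-Mead",options=dict(initial_simplex=S,maxiter=150)); x0=r.x; step=-np.array(step)/2
    return r.x.round(4),round(r.fun,3)
OR=((5,150,100),(18,255,255));GR=((50,120,40),(75,255,255));BL=((105,150,40),(125,255,255))
E
cat > go.py <<'E'
from fit import *
I={n:cv2.imread(f"pics/{n}0.png") for n in("top","side")}
def cp(w,sl): return lambda p:[T(p[0],p[1],p[2],P) for P in clip(w,sl)]
def a0(n,u,v,z=.008):
    a,b=ray(n,u,z),ray(n,v,z); return [*a[:2],np.arctan2(*(b-a)[[1,0]])]
o=a0("top",(338,240),(326,215)); g=a0("top",(238,222),(237,195))
t=np.linspace(0,2*np.pi,40)
def reel(p): return [np.c_[p[0]+.06*np.cos(tt),p[1]+.06*np.sin(tt),z+0*tt] for tt in[np.r_[t,t]] for z in[np.r_[0*t+p[2],0*t+.044]]] 
def reel(p):
    tt=np.r_[t,t]; z=np.r_[0*t+p[2],0*t+.044]; return [np.c_[p[0]+.06*np.cos(tt),p[1]+.06*np.sin(tt),z]]
C={"orange":(OR,{"top":(333,235),"side":(299,173)},cp(56,20),o,(.01,.01,.2),False),
"green":(GR,{"top":(237,215),"side":(273,225)},cp(36,10),g,(.01,.01,.2),False),
"blue":(BL,{"top":(212,131),"side":(197,225)},reel,[.63,.155,.01],(.01,.01,.01),True)}
for k,(c,near,mod,x0,st,fi) in C.items():
    M={n:seg(I[n],*c,near[n],fi) for n in I}
    print(k,np.round(x0,3),"both",*fit(M,mod,x0,st),*[(n,*fit({n:M[n]},mod,x0,st)) for n in M])
E
python3 go.py
```

```text
Traceback (most recent call last):
  File "go.py", line 16, in <module>
    print(k,np.round(x0,3),"both",*fit(M,mod,x0,st),*[(n,*fit({n:M[n]},mod,x0,st)) for n in M])
                                                          ~~~^^^^^^^^^^^^^^^^^^^^
  File "fit.py", line 26, in fit
    r=minimize(c,x0,method="Nelder-Mead",options=dict(initial_simplex=S,maxiter=150)); x0=r.x; step=-np.array(step)/2
  File "fit.py", line 22, in <lambda>
    c=lambda p:sum(np.abs(mask(n,model(p))-m).sum() for n,m in M.items())/sum(m.sum() for m in M.values())
               ~~~^^^^^^^^^^^^^^^^^^^^^^^^^^^^^^^^^^^^^^^^^^^^^^^^^^^^^^^
  File "fit.py", line 22, in <genexpr>
    c=lambda p:sum(np.abs(mask(n,model(p))-m).sum() for n,m in M.items())/sum(m.sum() for m in M.values())
                          ~~~~^^^^^^^^^^^^
  File "fit.py", line 14, in mask
    h=cv2.convexHull(((proj(n,P)+.5)*4).astype(np.int32)); cv2.fillConvexPoly(m,h,255)
                       ~~~~^^^^^
  File "h.py", line 7, in proj
    K,M,t=cam(n); c=(np.atleast_2d(P)-t)@M@K.T; return c[:,:2]/c[:,2:]
          ~~~^^^
  File "h.py", line 5, in cam
    p=eyes.camera_params(n); q=np.array(p["rotation"]); return p["mtx"],R.from_quat(np.r_[q[1:],q[0]]).as_matrix(),np.array(p["position"])
ValueError: time passes only in moves, steps and waits
```

```bash
sed -i 's/^def cam/import functools\n@functools.cache\ndef cam/' h.py; sed -i 's/k in range(3)/k in range(2)/' fit.py; python3 go.py; python3 -c "
from h import *
s=robot.sense();print(s['time_s'],s['tcp_pos'])"
```

```text
orange [ 0.442 -0.127  0.537] both [ 0.4326 -0.1253  0.4699] 0.137 ('top', array([ 0.4323, -0.1262,  0.4743]), np.float64(0.111)) ('side', array([ 0.4333, -0.1231,  0.4714]), np.float64(0.153))
green [0.453 0.082 0.176] both [0.4446 0.0817 0.1923] 0.236 ('top', array([0.4454, 0.0815, 0.1724]), np.float64(0.207)) ('side', array([0.444 , 0.0819, 0.2219]), np.float64(0.251))
blue [0.63  0.155 0.01 ] both [0.6357 0.1609 0.0217] 0.042 ('top', array([0.6348, 0.1593, 0.0282]), np.float64(0.02)) ('side', array([0.6346, 0.1642, 0.0253]), np.float64(0.024))
0.1 [ 0.20293359 -0.53747111  0.23047212]
```

Request:
arm_command([
  [14.43, -12.19, 3],
  [14.43, -12.19, 3],
  [14.43, -12.19, 3],
  [14.43, -12.19, 3],
  [14.43, -12.19, 3],
  [14.43, -12.19, 3],
  [14.43, -12.19, 3],
  [14.43, -12.19, 6],
  [14.43, -12.19, 6],
  [14.43, -12.19, 6],
  [14.43, -12.19, 6],
  [14.43, -12.19, 6],
], turn=[-0.8, -0.8, -0.8, -0.8, -0.8, -0.8, -0.8, -0.8, -0.8, -0.8, -0.8, -0.8], jaw=[0, 0, 0, 0, 0, 0, 0, 0, 0, 0, 0, 0])

```text
time_s: 1.3
tcp_pos: [0.4322, -0.1239, 0.08]
eef_rot: [-0.001, 0.972, 0.236, -0.001]
ft_force: [-0.6, -0.9, -0.2]
finger_gap: 0.0854
grasp_force: 0.0
```

Request:
arm_command([
  [0, 0, 1.5],
  [0, 0, 2.5],
  [0, 0, 2.7],
  [0, 0, 2.7],
  [0, 0, 2.7],
], turn=[0, 0, 0, 0, 0], jaw=[0, 0, 0, 0, 0])

```text
time_s: 1.8
tcp_pos: [0.434, -0.1269, 0.0153]
eef_rot: [0.001, 0.972, 0.234, 0.001]
ft_force: [0.1, 0.3, 0.4]
finger_gap: 0.0856
grasp_force: 0.0
```

Request:
arm_command([
  [0, 0, 0],
  [0, 0, 0],
  [0, 0, 0],
  [0, 0, 0],
  [0, 0, 0],
  [0, 0, 0],
  [0, 0, 0],
  [0, 0, 0],
], turn=[0, 0, 0, 0, 0, 0, 0, 0], jaw=[1, 1, 1, 1, 1, 1, 1, 1])

```text
time_s: 2.6
tcp_pos: [0.4333, -0.1257, 0.0141]
eef_rot: [0.0, 0.972, 0.234, 0.0]
ft_force: [-1.0, 0.0, 4.7]
finger_gap: 0.0109
grasp_force: 59.0
```

Request:
arm_command([
  [0, 0, -1.6],
  [0, 0, -3.2],
  [1.5, -1.3, -3.2],
  [3, -2.5, -3.2],
  [4.5, -3.8, -3.2],
  [6, -5, -3.2],
  [7, -6, -3.2],
  [7.8, -6.53, -3.2],
  [7.8, -6.53, -3.2],
  [7.8, -6.53, -3.2],
  [7.8, -6.53, -3.2],
], turn=[0, 0, 0, 0, 0, 0, 0, 0, 0, 0, 0], jaw=[1, 1, 1, 1, 1, 1, 1, 1, 1, 1, 1])

```text
time_s: 3.7
tcp_pos: [0.5315, 0.1079, 0.0933]
eef_rot: [-0.0, 0.972, 0.234, -0.001]
ft_force: [0.2, -0.1, -0.3]
finger_gap: 0.0111
grasp_force: 58.6
```

Run:
```python
from fit import *
s=robot.sense();print(s["tcp_pos"],s["eef_rot"],s["finger_gap"],s["ft_force"])
o=[]
for n in("top","side"):
    im=eyes.capture(n); cv2.imwrite(f"pics/{n}1.png",im)
    u,v=proj(n,[[.58,.13,.06]])[0].astype(int); u=max(100,u);v=max(75,v)
    print(n,u-100,v-65); o.append(cv2.resize(im[v-65:v+65,u-100:u+100],None,fx=4,fy=4)[:, :] )
    cv2.imwrite(f"pics/{n}1c.png",o[-1])
```

```text
[0.53152508 0.10785252 0.09327202] [-3.26084703e-05  9.72288248e-01  2.33784293e-01 -6.82444374e-04] 0.011062292894238164 [ 0.15465457 -0.138215   -0.33699927]
top 122 88
side 123 146
```

View pics/top1c.png

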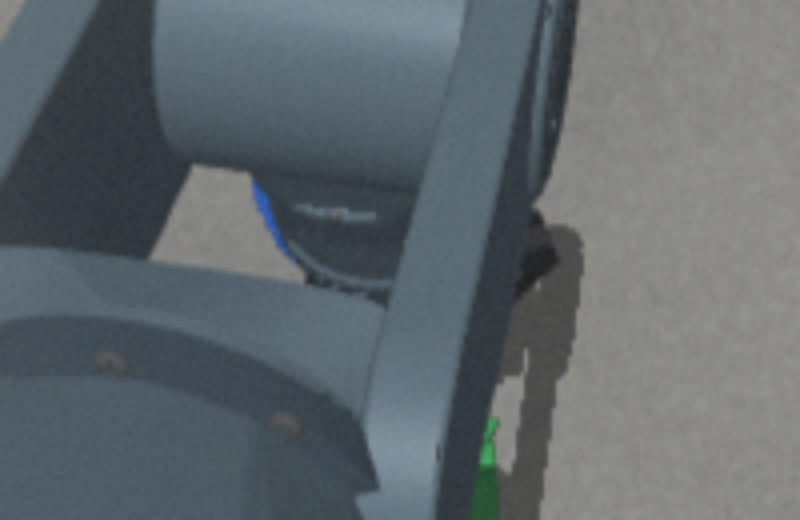

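View pics/side1c.png

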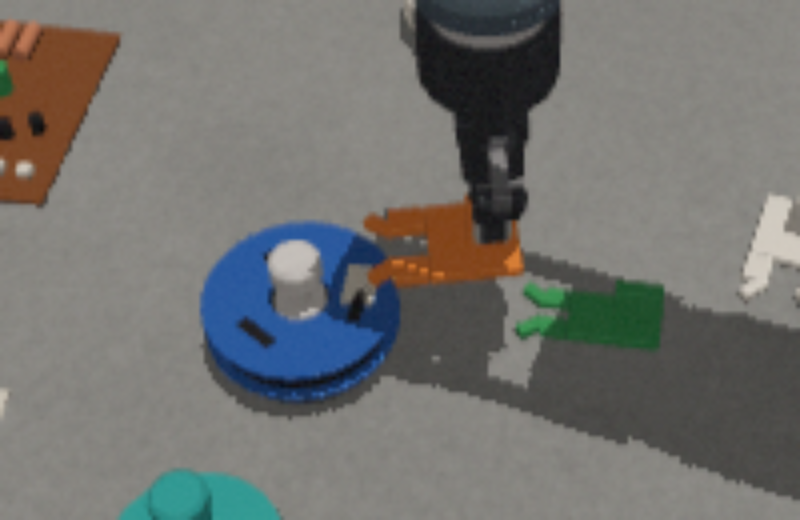

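Run:
```python
from fit import *
im=cv2.imread("pics/side1.png"); h=cv2.cvtColor(im,cv2.COLOR_BGR2HSV)
m=cv2.inRange(h,(4,130,60),(18,255,255)).astype(float)/255; m[:,:205]=0;m[:195]=0;m[222:]=0; m[:,260:]=0
w=np.ones_like(m); w[:,237:251]=0 ; w[:196]=0 # gripper occlusion
s=robot.sense();q=s["eef_rot"];yaw=2*np.arctan2(q[2],q[1]);t=s["tcp_pos"];print("tcp",t.round(4),yaw)
mods=clip(56,20)
for zz in(.079,.082):
    c=lambda p:(w*np.abs(mask("side",[T(*p,P,z=zz+.025) for i,P in enumerate(mods) if i!=1])-m)).sum()/ (w*m).sum()
    x0=np.array([t[0],t[1],yaw])
    for d in(.008,-.004):
        r=minimize(c,x0,method="Nelder-Mead",options=dict(initial_simplex=np.vstack([x0,x0+np.diag([d,d,d*10])]),maxiter=150)); x0=r.x
    print(zz,c([*t[:2],yaw]).round(3),r.x.round(4),r.fun.round(3))
```

```text
tcp [0.5318 0.1076 0.0936] 0.47106505716771174
0.079 0.251 [0.531  0.1096 0.4684] 0.177
0.082 0.405 [0.5297 0.112  0.4653] 0.187
```

Request:
arm_command([
  [0, 0, 0.7],
  [0, 0, 1.2],
  [0, 0, 1.3],
  [0.5, 0, 1.3],
  [1, 0, 1.3],
  [1, 0, 1.3],
  [1, 0, 1.3],
], turn=[0, 0, 0, 0, 0, 0, 0], jaw=[1, 1, 1, 1, 1, 1, 1])

```text
time_s: 4.5
tcp_pos: [0.5542, 0.1197, 0.0613]
eef_rot: [-0.0, 0.972, 0.234, -0.0]
ft_force: [0.6, -0.8, -0.4]
finger_gap: 0.0111
grasp_force: 58.5
```

Run:
```python
from fit import *
s=robot.sense();print(s["tcp_pos"],s["ft_force"])
im=eyes.capture("side"); cv2.imwrite(f"pics/side2.png",im)
cv2.imwrite("pics/side2c.png",cv2.resize(im[180:255,160:260],None,fx=8,fy=8,interpolation=cv2.INTER_CUBIC))
```

```text
[0.55423751 0.11974262 0.06125936] [ 0.57813116 -0.75236175 -0.39866206]
```

View pics/side2c.png

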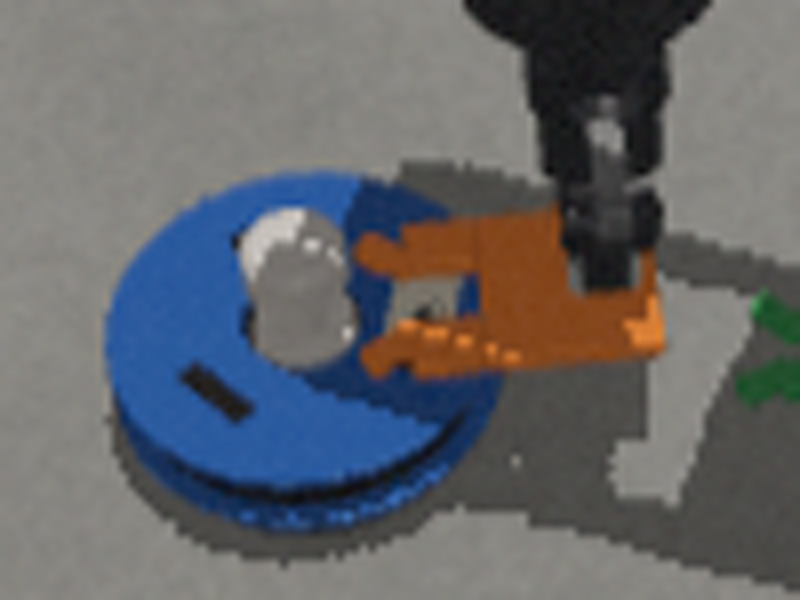

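Run:
```python
from fit import *
im=cv2.imread("pics/side2.png"); h=cv2.cvtColor(im,cv2.COLOR_BGR2HSV)
m=cv2.inRange(h,(4,130,60),(18,255,255)).astype(float)/255; m[:,:200]=0;m[:200]=0;m[230:]=0; m[:,246:]=0
w=np.ones_like(m); w[:218,229:243]=0; w[:206,:]=0*0+1
t=robot.sense()["tcp_pos"]; mods=clip(56,20)
for zz in(.045,.047,.049):
    c=lambda p:(w*np.abs(mask("side",[T(*p,P,z=zz+.025) for i,P in enumerate(mods) if i!=1])-m)).sum()/(w*m).sum()
    x0=np.array([t[0],t[1],.471])
    for d in(.008,-.004):
        r=minimize(c,x0,method="Nelder-Mead",options=dict(initial_simplex=np.vstack([x0,x0+np.diag([d,d,d*10])]),maxiter=150)); x0=r.x
    x,y,a=r.x; d=np.array([.6346-x,.1642-y]); a=.471
    print(zz,r.x.round(4),r.fun.round(3),"along",d@[np.cos(a),np.sin(a)],"tool y",d@[np.sin(a),-np.cos(a)])
```

```text
0.045 [0.5535 0.1205 0.469 ] 0.16 along 0.09214117229901188 tool y -0.0021214534712611158
0.047 [0.5529 0.1219 0.4724] 0.163 along 0.09198917539709522 tool y -0.0006357549772672
0.049 [0.5518 0.123  0.4741] 0.168 along 0.09251656792179419 tool y 0.0008326879035017998
```

Request:
arm_command([
  [0.4, -0.03, 0],
  [0.8, -0.03, 0],
  [1.1, -0.03, 0],
  [1.3, -0.03, 0],
  [1.5, -0.03, 0],
  [1.65, -0.03, 0],
  [1.75, -0.03, 0],
  [1.75, -0.03, 0],
], turn=[0, 0, 0, 0, 0, 0, 0, 0], jaw=[1, 1, 1, 1, 1, 1, 1, 1])

```text
time_s: 5.35
tcp_pos: [0.5935, 0.1408, 0.0614]
eef_rot: [-0.0, 0.972, 0.234, 0.0]
ft_force: [0.5, -1.0, -0.1]
finger_gap: 0.0108
grasp_force: 58.6
```

Request:
arm_command([
  [0.08, 0, 0],
  [0.15, 0, 0],
  [0.15, 0, 0],
], turn=[0, 0, 0], jaw=[1, 1, 1])

```text
time_s: 5.65
tcp_pos: [0.5955, 0.1419, 0.0612]
eef_rot: [0.0, 0.972, 0.234, -0.001]
ft_force: [-4.4, -1.5, 3.0]
finger_gap: 0.0109
grasp_force: 59.2
```

Request:
arm_command([
  [0.05, 0, 0],
  [0.05, 0, 0],
], turn=[0, 0], jaw=[1, 1])

```text
time_s: 5.85
tcp_pos: [0.5956, 0.142, 0.0612]
eef_rot: [0.0, 0.972, 0.234, -0.003]
ft_force: [-8.2, -4.1, 6.8]
finger_gap: 0.0108
grasp_force: 59.8
```

Request:
arm_command([
  [-0.08, 0, 0],
  [-0.08, 0, 0.06],
  [-0.08, 0, 0.06],
], turn=[0, 0, 0], jaw=[1, 1, 1])

```text
time_s: 6.15
tcp_pos: [0.5954, 0.1418, 0.0596]
eef_rot: [0.0, 0.972, 0.234, -0.0]
ft_force: [-2.8, -2.0, 1.8]
finger_gap: 0.0108
grasp_force: 58.9
```

Request:
arm_command([
  [0, 0, 0],
  [0, 0, 0],
  [0, 0, 0],
  [0, 0, 0],
  [0, 0, 0],
  [0, 0, 0],
  [0, 0, -1],
  [0, 0, -2.5],
  [0, 0, -4],
  [0, 0, -4],
], turn=[0, 0, 0, 0, 0, 0, 0, 0, 0, 0], jaw=[0, 0, 0, 0, 0, 0, 0, 0, 0, 0])

```text
time_s: 7.15
tcp_pos: [0.5998, 0.1422, 0.1664]
eef_rot: [0.001, 0.972, 0.234, 0.005]
ft_force: [0.5, 0.3, 1.0]
finger_gap: 0.0853
grasp_force: 0.0
```

Request:
arm_command([
  [-2, 2, 0],
  [-4, 4, 0],
  [-6, 6, 0],
  [-6, 8, 0],
  [-6, 8, 0],
  [-6, 8, 0],
], turn=[0, 0, 0, 0, 0, 0], jaw=[0, 0, 0, 0, 0, 0])

```text
time_s: 7.75
tcp_pos: [0.5533, -0.11, 0.1598]
eef_rot: [0.001, 0.973, 0.231, 0.0]
ft_force: [-0.1, -0.5, -0.5]
finger_gap: 0.0853
grasp_force: 0.0
```

Run:
```python
from fit import *
s=robot.sense();print(s["time_s"],s["tcp_pos"],s["ft_force"])
a=eyes.capture("side"); b=eyes.capture("top"); cv2.imwrite("pics/side3.png",a); cv2.imwrite("pics/top3.png",b)
f=lambda i:cv2.resize(i,(400,400),interpolation=cv2.INTER_CUBIC)
cv2.imwrite("pics/c3.png",np.hstack([f(a[175:255,165:245]),f(b[90:170,175:255])]))
```

```text
7.75 [ 0.55329222 -0.11002152  0.15981303] [-0.0998212  -0.47674965 -0.4886456 ]
```

View pics/c3.png

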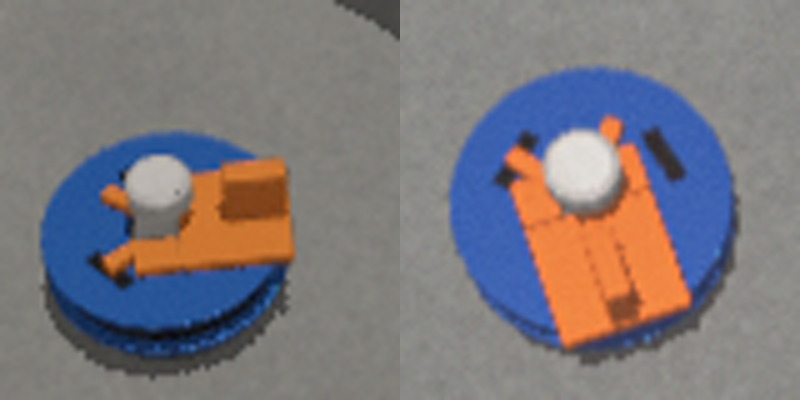

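Run:
```python
from fit import *
R0={"top":(.6348,.1593),"side":(.6346,.1642)}
near={"top":(215,140),"side":(207,220)}
for n in R0:
    im=cv2.imread(f"pics/{n}3.png"); m=cv2.inRange(cv2.cvtColor(im,cv2.COLOR_BGR2HSV),*OR)/255.
    yy,xx=np.mgrid[:384,:512]; m*=(np.hypot(xx-near[n][0],yy-near[n][1])<45)
    hd=cv2.inRange(cv2.cvtColor(im,cv2.COLOR_BGR2HSV),(0,0,90),(180,60,255)); t=np.linspace(0,6.28,30)
    c0,s0=.016*np.cos(t),.016*np.sin(t); x,y=R0[n]
    w=1-mask(n,[np.r_[np.c_[x+c0,y+s0,0*t+.062],np.c_[x+c0,y+s0,0*t+.081]]])
    c=lambda p:(w*np.abs(mask(n,[T(*p,P,z=.069) for P in clip(56,20)])-m)).sum()/m.sum()
    p,f=None,None; x0=np.array([.5955,.142,.471])
    for d in(.008,-.004):
        r=minimize(c,x0,method="Nelder-Mead",options=dict(initial_simplex=np.vstack([x0,x0+np.diag([d,d,d*10])]),maxiter=150)); x0=r.x
    d=np.array(R0[n])-x0[:2];a=x0[2]; print(n,x0.round(4),round(r.fun,3),"x",d@[np.cos(a),np.sin(a)],"y",d@[-np.sin(a),np.cos(a)])
```

```text
top [0.5959 0.1428 0.4676] 0.109 x 0.04220232180593668 y -0.002795397018850324
side [0.5952 0.1431 0.4818] 0.15 x 0.04464718896415877 y 0.00043165288332123325
```

Both views agree with a seated, level clip; handing in.

```bash
python3 -c "
from plant import hand_in
print(hand_in())"
```

```text
the job is handed in; nothing more can be done
None
```

The orange clip is in the groove of the blue reel's spindle, lying level on the reel and released; fits to both final camera views put the shaft at 42–45 mm along the slot (45 is fully home) and within 3 mm of its middle, I never touched the green clip, and I handed the job in at about 8 s with no verdict shown.

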